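Set the straightedge of the marking board at its notch

TASK

Take the black post of the blue straightedge carriage and slide it back against the red stop to zero its read-out, then slide it the other way until you feel its ball click into the hidden notch in the rail. Finish still gripping the post, with the carriage resting still in the notch, so that a line can be drawn along the straightedge; do not let go, and do not disturb the plaque, the glassware or the other loose things.

Things in the scene. Friction and masses are not known exactly. Their poses are not given: they have to be found in the camera images.
- marking_board: fixed plywood marking board, 300 (x) x 480 (y) x 15 mm thick, turned up to 0.3 rad. Origin: centre of its underside; z up; +y is the direction in which the carriage slides away from the red stop. An aluminium rail 30 mm wide runs along y at x = -120 mm (the side near the robot), its top 33 mm above the bench, with a red stop near its right end and a black one near its left, seen from the robot
- red_stop (a point): middle of the red stop block's top, 51 mm above the bench; the block is 50 mm across the rail and 15 mm along it. Resting against it, the carriage has its post 42 mm from this point. The black block at the far end is the same
- carriage_travel (a joint): travel of the blue carriage along the rail in m: 0 against the red stop, 0.240 at the black stop. It starts 0.025 to 0.070 out, slides with about 1.5 N of friction and stays where it is left. 64 mm across the rail, 70 mm along it, flat top 47 mm above the bench, with a small dark read-out 4 mm high beside the post
- carriage: the blue carriage with its upright round black grip post, 26 mm in diameter, 45 mm high (47 to 92 mm above the bench), on the middle of its top. Origin: on the post's axis, at bench height; axes as the board's. Its thin metal straightedge, 30 mm wide, underside 28 mm above the bench, reaches 256 mm from the post's axis along +x, out over the board
- grip (a point): the point to grip: on the post's axis, 28 mm above the carriage top (75 mm above the bench)
- ball_plunger (a joint): drop of the spring ball hidden in the carriage, in m: about 0.0005 on plain rail, 0.003 in the middle of the notch, 0.0015 some 2 mm off it. The one hidden notch lies anywhere from 0.09 to 0.19 of travel. From 6 mm off, the spring draws the carriage to its middle, harder the nearer, up to 5 to 7 N; pushing on out of the notch takes 7 to 8 N. The rest of the rail is smooth
- plaque: loose crystal plaque on the marking board, 110 x 90 x 9 mm, lying flat under or near the straightedge (4 mm clear of it); leave alone. Origin: centre of its underside
- tumbler_a: loose cut-crystal tumbler, 80 mm wide, 90 mm high, beside the board; leave alone. Origin: centre of its underside
- tumbler_b: loose cut-crystal tumbler, 72 mm wide, 100 mm high, beside the board; leave alone. Origin: centre of its underside
- crystal_bowl: loose cut-crystal bowl, 130 mm wide, 70 mm high, beside the board; leave alone. Origin: centre of its underside
- crystal_vase: loose flared crystal vase, 136 mm wide at the rim, 230 mm high, to the right of the board; leave alone. Origin: centre of its underside
- pen_pot: loose blue ceramic pot, 72 mm wide, 95 mm high; leave alone. Origin: centre of its underside
- marker_pen: loose black and red marker pen, 130 x 12 x 12 mm, lying on the bench; leave alone. Origin: centre of its underside
- rubber_block: loose yellow rubbing block, 60 x 35 x 20 mm; leave alone. Origin: centre of its underside

How it is judged:
On the way:
1. the carriage is held back against the red stop, by the fingers on its post (value of joint carriage_travel below 0.003 m and contact force between the fingers and carriage above 1 N and distance between the grasp point and grip below 0.03 m), for 0.2 s.
At the end, for the whole second after the job is handed in: The fingers still hold the grip post (contact over 3 N, TCP within 30 mm of the grip point); the carriage is still (under 5 mm/s), its ball in the notch (dropped over 1.5 mm of 3: within about 2 mm of the middle); every loose thing is within 10 mm of its start (value of joint ball_plunger above 0.0015 m and value of joint carriage_travel between 0.08 and 0.2 m and velocity of joint carriage_travel between -0.005 and 0.005 m/s and contact force between the fingers and carriage above 3 N and distance between the grasp point and grip below 0.03 m and distance of each of plaque, tumbler_a, tumbler_b, crystal_bowl, crystal_vase, pen_pot, marker_pen, rubber_block from where it was at the start of the episode below 0.01 m); the arm keeps its last pose, push and grip.
It fails at once if the plaque, glassware or another loose thing is disturbed (moved more than 10 mm) (distance of any of plaque, tumbler_a, tumbler_b, crystal_bowl, crystal_vase, pen_pot, marker_pen, rubber_block from where it was at the start of the episode above 0.01 m).
It also fails if it takes over 45 s, if anything falls off the work surface, if the arm or the gripper's body presses on something with over 40 N, if the wrist force passes 120 N, or if a joint passes its speed limit or range.

ROBOT

A 6-joint arm with a two-finger parallel gripper is mounted at the origin on the work surface. World frame = base frame: x ahead of the robot, y to its left, z up, the work surface at z = 0. Lengths are in m, angles in rad, forces in N, time in s.
With the tool pointing down it reaches from about 0.325 to 0.9 m from the base axis. Payload 3.5 kg.
Tool frame: the origin (TCP) lies between the finger pads, 19 mm behind the fingertips; this is the grasp point; z points along the fingers, y is the line along which they close (so a half turn about z gives the same grasp; the last joint's range is limited). The gripper opens to 85 mm and grips with 20 to 120 N. Pads are 22 mm wide; open, the fingers measure 114 mm over their backs; the gripper's body (76 mm by 85 mm) begins 54 mm behind the grasp point. The pads swing forward as they close: fully open they stand 13 mm farther back than shut.
Start: joints at [-0.103, 0.276, -0.026, 1.268, 0, 1.467], TCP at [0.625, -0, 0.25] pointing down, gripper open.
Joint ranges: [-3.12, 3.12], [-0.85, 1.88], [-1.08, 1.24], [-1.95, 2.15], [-1.57, 1.53], [-3.14, 3.14]. Speed limits (rad/s): [2.57, 2.57, 3.14, 3.14, 3.14, 3.14].

INTERFACE

Orientations are given as a unit quaternion [w, x, y, z].
In Python, from rig import manip gives the robot as it stands.
- The arm moves only by the shell command python3 -m pendant 'ROWS'. ROWS is JSON, a list of rows, each a list of 7 numbers: the turn, a rotation vector about the tool's x, y, z in units of 8 degrees (1.0 is 8 degrees), then the shift along the tool's x, y, z in units of 25 mm (1.0 is 25 mm), then the opening, from 0 (shut) to 1 (fully open). A call has 1 to 8 rows; each row shifts and turns the commanded pose from where the row before left it, along the tool's axes as they then stand; what a row does not reach is not made up. A row lasts 1/10 s, in which the tool goes at most 50 mm and 8.59 degrees, less where a joint would pass 70% of its speed; a pose out of reach is approached as far as the arm can. A call is refused whole if a number of a shift passes 1 or a number of a turn 1, either way. A call with a gripper value outside its range is refused whole. The fingers move at their own pace and stop on an object; the grip force is fixed at half the most. Time passes only in rows, so rows that do not move let the fingers close. It gives the time, the measured TCP pose, the force, the opening and the grip force at its end, in the units of the state.
- manip.state(): the state, without advancing time (a new reading comes with each control period).
- manip.snapshot(name): name is "scene" or "side" or "wrist"; returns a dict with "frame" (384x512x3 uint8, red, green, blue), "vfov" (degrees; the focal length in pixels is half the picture's height over the tangent of half this angle, whatever the lens; pixels are square), "cx", "cy" (the principal point, pixels), "camera_from_world" (4x4, takes a point from world to camera coordinates). Camera axes: x right, y down, z forward; pixel columns grow to the right and rows downward; lengths in m; the calibration is good to about 2 mm. A picture is of the moment at which its call begins. There is no depth.
- manip.job_done(): hands the job in; it is judged then, once.
The state is a dict: "time": time; "qpos": joint angles; "qvel": joint speeds; "joint_efforts": joint torques, N m; "ee_pos": TCP position; "tool_rot": TCP orientation; "wrist_force": force on the tool from outside, world axes, zero at the start; "wrist_torque": the same for the moment, N m; "opening": opening from 0.0 (shut) to 1.0 (fully open); "grip_force": force on a finger pad.
Only numpy, scipy, OpenCV 4.12 (cv2) and the standard library are available. Lean on these libraries where they do the work, as an engineer would, in place of code of your own. Each camera call takes 0.05 s, during which the arm holds its last target. There are 200 camera calls.

## Working session

There is one attempt and no reset: what is moved stays moved. The work goes in short steps, Python scripts to look and compute and a shell command to move; the robot and the scene stay as the last step left them, time stands still between calls to the robot, and variables do not carry over. Pictures are saved under pics/ and viewed, at most 10 in all, crops included, and the job is handed in when it is done.

```bash
mkdir -p pics
python3 - <<'E'
from rig import manip
import cv2, numpy as np
s=manip.state(); print(s)
ims=[]
for n in ["scene","side","wrist"]:
    d=manip.snapshot(n); np.savez(f"pics/{n}0.npz",**d); print(n,d["vfov"],d["cx"],d["cy"],np.round(d["camera_from_world"],3).tolist())
    cv2.imwrite(f"pics/{n}0.png",d["frame"][...,::-1])
E
```

```text
{'time': 0.0, 'qpos': array([-1.03427145e-01,  2.77165354e-01, -2.78917221e-02,  1.26799828e+00,
        1.09690213e-05,  1.46743389e+00]), 'qvel': array([-0.00074615, -0.00176507,  0.00025056,  0.00034821,  0.00015302,
        0.00030207]), 'joint_efforts': array([-1.23772923e-03, -4.45513523e+01,  2.95201170e+01,  1.64704624e-02,
       -2.18722530e-04, -1.59438730e-05]), 'ee_pos': array([6.24260742e-01, 5.28146787e-05, 2.48834457e-01]), 'tool_rot': array([-0.00088031,  0.70712921,  0.70708345, -0.00070773]), 'wrist_force': array([ 0.76560675, -0.93832597, -0.0562241 ]), 'wrist_torque': array([ 0.04490316, -0.05286186, -0.01489725]), 'grip_force': 0.0, 'opening': 1.0034511918940834}
scene 43.37791544698644 258.4636827450982 195.28983462979616 [[0.858, 0.514, 0.014, -0.437], [0.42, -0.686, -0.594, -0.201], [-0.296, 0.515, -0.804, 1.641], [0.0, 0.0, 0.0, 1.0]]
side 56.97904228841462 253.38212601261841 190.34707134004717 [[0.912, -0.41, -0.014, -0.499], [-0.215, -0.449, -0.867, 0.178], [0.35, 0.794, -0.497, 0.991], [0.0, 0.0, 0.0, 1.0]]
wrist 64.64954193659933 249.24981371229865 193.3953398821208 [[1.0, 0.0, -0.002, -0.625], [0.001, -0.961, 0.278, -0.036], [-0.002, -0.278, -0.961, 0.379], [0.0, 0.0, 0.0, 1.0]]
```

View pics/scene0.png

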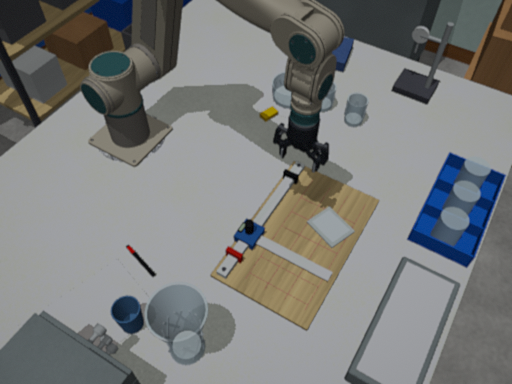

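View pics/side0.png

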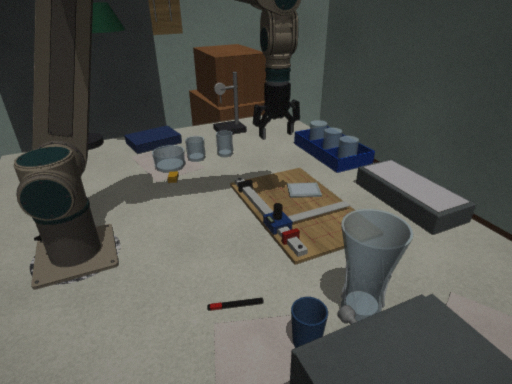

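View pics/wrist0.png

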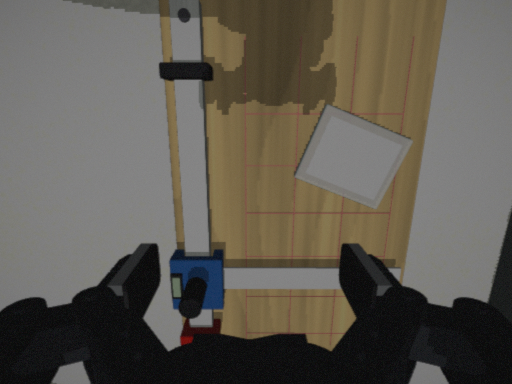

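Scene: post (249,227), red stop (235,253), black stop (291,175), vase by (178,312). Wrist: black stop (186,71), carriage (198,280), red stop (200,330), with the post top leaning to (190,305). The side view agrees.

```bash
cat > h.py <<'E'
import numpy as np, cv2
def load(n): return dict(np.load(f"pics/{n}.npz"))
def ray(d,u,v):
    f=d["frame"].shape[0]/2/np.tan(np.radians(d["vfov"])/2); T=d["camera_from_world"]; R=T[:3,:3]
    return -R.T@T[:3,3], R.T@np.array([(u-d["cx"])/f,(v-d["cy"])/f,1])
def onz(d,uv,z):
    o,r=ray(d,*uv); return (o+r*(z-o[2])/r[2])[:2]
def mask(d,kind,box):
    h=cv2.cvtColor(d["frame"],cv2.COLOR_RGB2HSV); H,S,V=[h[...,i].astype(int) for i in range(3)]
    m={"red":((H<8)|(H>172))&(S>150)&(V>60),"blue":(H>100)&(H<125)&(S>130)&(V>50),"black":(V<50)}[kind]
    k=np.zeros_like(m); x0,y0,x1,y1=box; k[y0:y1,x0:x1]=1
    m=(m&k).astype(np.uint8); n,l,st,c=cv2.connectedComponentsWithStats(m); i=1+np.argmax(st[1:,4])
    return (l==i).astype(np.uint8),c[i],st[i]
E
python3 - <<'E'
from h import *
for n,boxes in dict(scene0=dict(red=(220,240,250,265),blue=(225,215,275,255),black=(280,165,302,185),post=(240,215,258,240)),
  side0=dict(red=(275,225,305,248),blue=(258,205,300,235),black=(230,175,255,195),post=(268,200,288,222)),
  wrist0=dict(red=(175,310,225,350),blue=(160,240,230,315),black=(150,55,220,85),post=(175,262,212,318))).items():
    d=load(n)
    for k,b in boxes.items():
        m,c,st=mask(d,"black" if k=="post" else k,b)
        z=dict(red=.051,blue=.047,black=.051,post=.07)[k]
        print(n,k,np.round(c,1),st,"xy",np.round(onz(d,c,z),4))
# vase rim (scene) approx
d=load("scene0"); print("vase rim",onz(d,(178,313),.23))
ims=[cv2.resize(load(n)["frame"][y:y+96,x:x+128,::-1],(512,384),interpolation=cv2.INTER_CUBIC) for n,x,y in [("scene0",205,165),("side0",225,170)]]
w=load("wrist0")["frame"][245:345,140:240,::-1]
cv2.imwrite("pics/c1.png",np.hstack([cv2.resize(i,(400,300)) for i in ims]))
cv2.imwrite("pics/c2.png",cv2.resize(w,(600,600),interpolation=cv2.INTER_CUBIC))
E
```

```text
scene0 red [234.3 253.4] [226 247  17  15 102] xy [ 0.565 -0.223]
scene0 blue [249.8 235.2] [234 223  30  26 329] xy [ 0.5694 -0.1492]
scene0 black [291.2 175.8] [284 170  14  14  91] xy [0.5673 0.0973]
scene0 post [249.  226.7] [245 220   9  14 106] xy [ 0.5602 -0.1387]
side0 red [290.2 234. ] [283 228  16  16 123] xy [ 0.5535 -0.2342]
side0 blue [280.9 221.9] [271 213  21  20 153] xy [ 0.5607 -0.1668]
side0 black [244.4 184.2] [238 180  15  12  98] xy [0.5506 0.0822]
side0 post [277.1 211.7] [272 203  10  17 138] xy [ 0.5591 -0.1451]
wrist0 red [185.9 339.5] [181 336  12   9  92] xy [ 0.5436 -0.2175]
wrist0 blue [202.8 278.1] [ 170  259   53   50 1494] xy [ 0.5684 -0.1306]
wrist0 black [186.2  70.8] [159  62  54  20 872] xy [0.5626 0.1042]
wrist0 post [191.4 296. ] [175 273  32  45 904] xy [ 0.5583 -0.1399]
vase rim [ 0.59977723 -0.49028726]
```

View pics/c2.png

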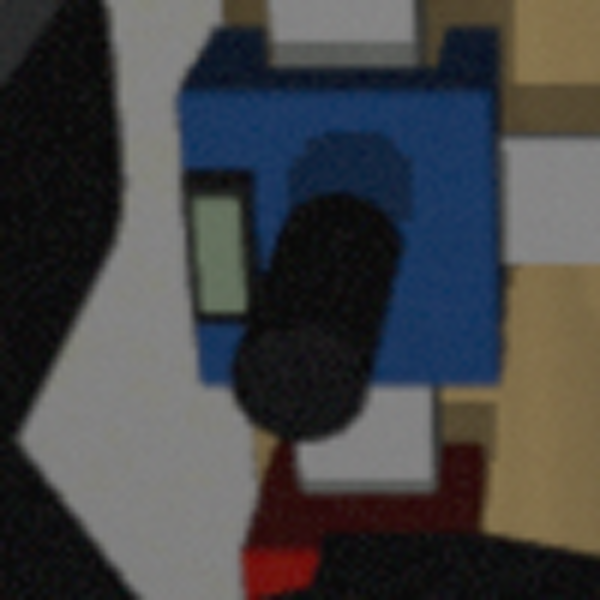

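The crop shows the post top centre at crop (300,383), which is full-frame (190,308.8). The blue top's corners are at crop (180,92), (498,92), (500,382) and (200,382).

Run:
```python
from h import *
d=load("wrist0")
print("posttop",onz(d,(190,308.8),.092))
P=[onz(d,(140+u/6,245+v/6),.047) for u,v in [(180,92),(498,92),(500,382),(200,382)]]
print(np.round(P,4),np.mean(P,0), [np.linalg.norm(P[i]-P[i-1]) for i in range(4)])
# rail edges at z .033: white strip between black stop & carriage
g=d["frame"].astype(int); E=[]
for v in range(90,240,6):
    r=g[v]; w=(r.min(1)>105)&(r.max(1)-r.min(1)<25)
    i=[u for u in range(172,218) if w[u]]
    if len(i)>10: E.append((onz(d,(i[0],v),.033),onz(d,(i[-1],v),.033)))
E=np.array(E); print(len(E),np.mean(np.linalg.norm(E[:,0]-E[:,1],axis=1)))
c=E.mean(1); p=np.polyfit(c[:,1],c[:,0],1); print("rail x=%.4f*y+%.4f"%tuple(p),"sd",np.std(c[:,0]-np.polyval(p,c[:,1])))
for n in ("red","black"): pass
```

```text
posttop [ 0.56082585 -0.14051912]
[[ 0.5302 -0.1066]
 [ 0.5936 -0.1066]
 [ 0.5924 -0.1741]
 [ 0.5295 -0.1742]] [ 0.56142434 -0.14039357] [np.float64(0.06761015560703264), np.float64(0.06339229651203881), np.float64(0.06759229988725109), np.float64(0.06290261770673584)]
25 0.03193839753245786
rail x=0.0436*y+0.5575 sd 0.002012870658852961
```

```bash
python3 -m pendant '[[0,0,0,-0.9,-0.4,0.3,1],[0,0,0,-0.9,-0.4,0.3,1],[0,0,0,-0.9,-0.4,0.3,1],[0,0,0,-0.9,-0.4,0.3,1],[0,0,0,-0.9,-0.4,0.3,1],[0,0,0,-0.9,-0.4,0.3,1],[0,0,0,-0.22,-0.14,0,1],[0,0,0,0,0,0,1]]'
python3 - <<'E'
from rig import manip
import numpy as np,cv2
print(manip.state()["tool_rot"])
d=manip.snapshot("wrist"); np.savez("pics/wrist1.npz",**d); cv2.imwrite("pics/wrist1.png",d["frame"][...,::-1])
E
```

```text
time: 0.95
ee_pos: [0.5609, -0.1409, 0.2047]
tool_rot: [-0.001, 0.708, 0.707, -0.0]
wrist_force: [-0.2, 0.3, 0.3]
opening: 0.999
grip_force: 0.0
[-5.54446446e-04  7.07676032e-01  7.06536852e-01 -5.64120077e-05]
```

View pics/wrist1.png

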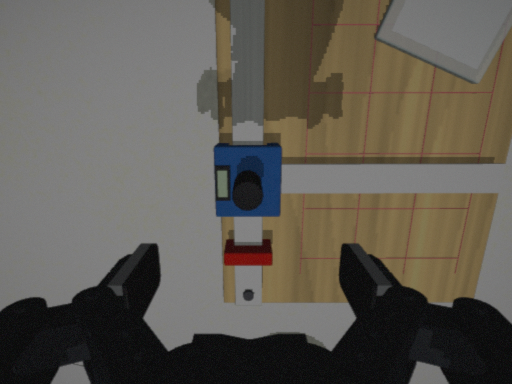

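The post top is centred at about (248,194). The rail runs vertically at column 248, and the red stop is at (248,252).

```bash
python3 - <<'E'
from h import *
d=load("wrist1")
print(onz(d,(248,194),.092),"rail far",onz(d,(249,20),.033),"near",onz(d,(248,280),.033),"red",onz(d,(248.5,246),.051),onz(d,(248.5,258),.051))
m,c,s=mask(d,"blue",(205,130,290,225)); print(s,onz(d,(248.5,181),.047))
E
python3 -m pendant '[[0,0,0,0,0,0.9,1],[0,0,0,0,0,0.9,1],[0,0,0,0,0,0.9,1],[0,0,0,0,0,0.9,1],[0,0,0,0,0,0.9,1],[0,0,0,0,0,0.5,1],[0,0,0,0,0,0,1]]'
```

```text
[ 0.56081149 -0.13887049] rail far [0.56179409 0.00182844] near [ 0.56021197 -0.25512843] red [ 0.56093677 -0.20515425] [ 0.56090593 -0.21851074]
[ 214  146   67   70 3047] [ 0.56107698 -0.13902996]
time: 1.7
ee_pos: [0.5605, -0.1392, 0.0783]
tool_rot: [-0.002, 0.707, 0.708, -0.001]
wrist_force: [0.2, 0.3, -0.7]
opening: 1.0
grip_force: 0.0
```

```bash
python3 -m pendant '[[0,0,0,0,0,0,0],[0,0,0,0,0,0,0],[0,0,0,0,0,0,0],[0,0,0,0,0,0,0],[0,0,0,0,0,0,0],[0,0,0,0,0,0,0]]'; python3 -m pendant '[[0,0,0,-0.2,0,0,0],[0,0,0,-0.2,0,0,0],[0,0,0,-0.2,0,0,0],[0,0,0,-0.2,0,0,0],[0,0,0,0,0,0,0]]'
```

```text
time: 2.3
ee_pos: [0.5591, -0.1407, 0.081]
tool_rot: [-0.001, 0.707, 0.707, -0.002]
wrist_force: [-8.4, 0.0, 8.2]
opening: 0.288
grip_force: 58.6
time: 2.8
ee_pos: [0.5591, -0.1608, 0.081]
tool_rot: [-0.002, 0.707, 0.707, -0.002]
wrist_force: [-7.5, -0.5, 8.6]
opening: 0.286
grip_force: 58.6
```

```bash
python3 -m pendant '[[0,0,0,-0.1,-0.05,-0.1,0],[0,0,0,-0.1,0,0,0],[0,0,0,-0.1,0,0,0],[0,0,0,0,0,0,0]]'; python3 -m pendant '[[0,0,0,-0.1,0,0,0],[0,0,0,-0.1,0,0,0],[0,0,0,0,0,0,0]]';python3 -m pendant '[[0,0,0,-0.1,0,0,0],[0,0,0,-0.1,0,0,0],[0,0,0,0,0,0,0]]'
```

```text
time: 3.2
ee_pos: [0.559, -0.1679, 0.0812]
tool_rot: [-0.001, 0.707, 0.707, -0.001]
wrist_force: [-0.3, 1.7, -12.1]
opening: 0.282
grip_force: 61.0
time: 3.5
ee_pos: [0.559, -0.1731, 0.0812]
tool_rot: [-0.001, 0.707, 0.707, -0.001]
wrist_force: [-0.3, -0.2, -15.9]
opening: 0.284
grip_force: 60.5
time: 3.8
ee_pos: [0.559, -0.1777, 0.0812]
tool_rot: [-0.001, 0.707, 0.707, -0.001]
wrist_force: [0.1, 2.3, -20.4]
opening: 0.281
grip_force: 60.1
```

```bash
python3 -m pendant '[[0,0,0,-0.1,0,0.05,0],[0,0,0,-0.1,0,0,0],[0,0,0,0,0,0,0]]';python3 -m pendant '[[0,0,0,-0.1,0,0,0],[0,0,0,-0.1,0,0,0],[0,0,0,0,0,0,0]]'
```

```text
time: 4.1
ee_pos: [0.559, -0.1779, 0.0812]
tool_rot: [-0.005, 0.706, 0.708, 0.004]
wrist_force: [-1.1, 15.8, -10.7]
opening: 0.286
grip_force: 61.1
time: 4.4
ee_pos: [0.559, -0.1781, 0.0812]
tool_rot: [-0.008, 0.705, 0.709, 0.008]
wrist_force: [-0.0, 27.8, -7.2]
opening: 0.279
grip_force: 61.5
```

Held against the stop, y ≈ -0.178 is zero. The notch should therefore lie at y from -0.088 to 0.012.

```bash
python3 -m pendant '[[0,0,0,0,0,0,0],[0,0,0,0.2,0,0.05,0],[0,0,0,0.2,0,0,0],[0,0,0,0,0,0,0]]'; python3 -m pendant '[[0,0,0,0.3,0,0,0],[0,0,0,0.4,0,0,0],[0,0,0,0.4,0,0,0],[0,0,0,0.4,0,0,0],[0,0,0,0.4,0,0,0],[0,0,0,0.4,0,0,0],[0,0,0,0.4,0,0,0],[0,0,0,0.1,0,0,0]]'; python3 -m pendant '[[0,0,0,0,0,0,0],[0,0,0,0,0,0,0]]'
```

```text
time: 4.8
ee_pos: [0.5591, -0.1776, 0.0812]
tool_rot: [-0.0, 0.707, 0.707, -0.001]
wrist_force: [-4.7, 2.0, -9.2]
opening: 0.282
grip_force: 61.4
time: 5.6
ee_pos: [0.559, -0.1089, 0.0812]
tool_rot: [0.0, 0.707, 0.707, -0.002]
wrist_force: [-5.3, -3.0, -9.1]
opening: 0.284
grip_force: 61.3
time: 5.8
ee_pos: [0.559, -0.1087, 0.0812]
tool_rot: [-0.0, 0.707, 0.707, -0.002]
wrist_force: [-5.1, 0.4, -8.5]
opening: 0.285
grip_force: 61.4
```

```bash
f(){ grep -E 'ee_pos|wrist_force' | tr '\n' ' '; echo; }
python3 -m pendant '[[0,0,0,0.2,0,0,0],[0,0,0,0.2,0,0,0],[0,0,0,0.2,0,0,0],[0,0,0,0,0,0,0]]'|f
python3 -m pendant '[[0,0,0,0.08,0,0,0],[0,0,0,0,0,0,0]]'|f
python3 -m pendant '[[0,0,0,0.08,0,0,0],[0,0,0,0,0,0,0]]'|f
python3 -m pendant '[[0,0,0,0.08,0,0,0],[0,0,0,0,0,0,0]]'|f
python3 -m pendant '[[0,0,0,0.08,0,0,0],[0,0,0,0,0,0,0]]'|f
python3 -m pendant '[[0,0,0,0.08,0,0,0],[0,0,0,0,0,0,0]]'|f
python3 -m pendant '[[0,0,0,0.08,0,0,0],[0,0,0,0,0,0,0]]'|f
python3 -m pendant '[[0,0,0,0.08,0,0,0],[0,0,0,0,0,0,0]]'|f
python3 -m pendant '[[0,0,0,0.08,0,0,0],[0,0,0,0,0,0,0]]'|f
```

```text
ee_pos: [0.559, -0.0938, 0.0812] wrist_force: [-6.3, 0.6, -9.0] 
ee_pos: [0.559, -0.0922, 0.0811] wrist_force: [-5.5, -1.2, -9.8] 
ee_pos: [0.559, -0.0902, 0.0812] wrist_force: [-6.1, -0.3, -8.6] 
ee_pos: [0.559, -0.0882, 0.0812] wrist_force: [-5.6, -1.6, -10.1] 
ee_pos: [0.559, -0.0862, 0.0812] wrist_force: [-5.9, -0.6, -9.3] 
ee_pos: [0.559, -0.0842, 0.0812] wrist_force: [-5.0, -2.1, -9.3] 
ee_pos: [0.559, -0.0822, 0.0812] wrist_force: [-6.3, -0.4, -9.7] 
ee_pos: [0.559, -0.0802, 0.0812] wrist_force: [-6.1, -0.6, -10.0] 
ee_pos: [0.559, -0.0782, 0.0812] wrist_force: [-6.8, -1.7, -8.8]
```

```bash
f(){ grep -E 'ee_pos|wrist_force' | tr '\n' ' '; echo; }
python3 -m pendant '[[0,0,0,0.08,0,0,0],[0,0,0,0,0,0,0]]'|f
python3 -m pendant '[[0,0,0,0.08,0,0,0],[0,0,0,0,0,0,0]]'|f
python3 -m pendant '[[0,0,0,0.08,0,0,0],[0,0,0,0,0,0,0]]'|f
python3 -m pendant '[[0,0,0,0.08,0,0,0],[0,0,0,0,0,0,0]]'|f
python3 -m pendant '[[0,0,0,0.08,0,0,0],[0,0,0,0,0,0,0]]'|f
python3 -m pendant '[[0,0,0,0.08,0,0,0],[0,0,0,0,0,0,0]]'|f
python3 -m pendant '[[0,0,0,0.08,0,0,0],[0,0,0,0,0,0,0]]'|f
python3 -m pendant '[[0,0,0,0.08,0,0,0],[0,0,0,0,0,0,0]]'|f
python3 -m pendant '[[0,0,0,0.08,0,0,0],[0,0,0,0,0,0,0]]'|f
python3 -m pendant '[[0,0,0,0.08,0,0,0],[0,0,0,0,0,0,0]]'|f
```

```text
ee_pos: [0.559, -0.0757, 0.0811] wrist_force: [-5.6, 0.5, -9.3] 
ee_pos: [0.559, -0.0732, 0.0812] wrist_force: [-6.2, 1.3, -8.1] 
ee_pos: [0.559, -0.0704, 0.0811] wrist_force: [-5.6, 4.1, -9.0] 
ee_pos: [0.559, -0.0695, 0.0811] wrist_force: [-5.4, 1.6, -8.7] 
ee_pos: [0.559, -0.0683, 0.0811] wrist_force: [-5.9, -0.9, -8.6] 
ee_pos: [0.559, -0.0676, 0.0812] wrist_force: [-6.9, -5.0, -9.9] 
ee_pos: [0.559, -0.066, 0.0811] wrist_force: [-5.6, -5.2, -9.9] 
ee_pos: [0.559, -0.063, 0.0811] wrist_force: [-6.1, -2.7, -9.0] 
ee_pos: [0.559, -0.0603, 0.0812] wrist_force: [-5.8, -1.1, -8.3] 
ee_pos: [0.559, -0.0582, 0.0811] wrist_force: [-6.0, -0.7, -8.7]
```

The click is clear: the pull reaches +4 N at y = -0.0704 and turns to -5 N at -0.067, so the middle is near -0.069. I overran it, so I'm sliding back about 10.6 mm.

```bash
f(){ grep -E 'time|ee_pos|wrist_force|grip' | tr '\n' ' '; echo; }
python3 -m pendant '[[0,0,0,-0.1,0,0,0],[0,0,0,-0.08,0,0,0],[0,0,0,0,0,0,0]]'|f
python3 -m pendant '[[0,0,0,-0.08,0,0,0],[0,0,0,0,0,0,0]]'|f
python3 -m pendant '[[0,0,0,-0.08,0,0,0],[0,0,0,0,0,0,0]]'|f
python3 -m pendant '[[0,0,0,-0.08,0,0,0],[0,0,0,0,0,0,0]]'|f
python3 -m pendant '[[0,0,0,0,0,0,0],[0,0,0,0,0,0,0]]'|f
python3 -m pendant '[[0,0,0,0,0,0,0],[0,0,0,0,0,0,0]]'|f
```

```text
time: 10.1 ee_pos: [0.559, -0.0626, 0.0812] wrist_force: [-5.5, -0.4, -9.3] grip_force: 61.4 
time: 10.3 ee_pos: [0.559, -0.0651, 0.0811] wrist_force: [-6.6, -3.0, -9.9] grip_force: 61.3 
time: 10.5 ee_pos: [0.559, -0.0676, 0.0811] wrist_force: [-5.5, -2.7, -9.8] grip_force: 61.3 
time: 10.7 ee_pos: [0.559, -0.0686, 0.0811] wrist_force: [-6.1, -0.6, -8.5] grip_force: 61.4 
time: 10.9 ee_pos: [0.559, -0.0686, 0.0811] wrist_force: [-5.1, -1.3, -9.1] grip_force: 61.4 
time: 11.1 ee_pos: [0.559, -0.0686, 0.0811] wrist_force: [-5.0, -0.6, -8.4] grip_force: 61.4
```

Run:
```python
from rig import manip
import cv2
s=manip.state(); print(s["qvel"].round(4),s["wrist_force"],s["ee_pos"])
cv2.imwrite("pics/side2.png",manip.snapshot("side")["frame"][...,::-1])
```

```text
[ 0.     -0.001   0.0014 -0.0017 -0.0004  0.0011] [-4.97928156 -0.64289868 -8.42728341] [ 0.55902202 -0.06863443  0.08114041]
```

View pics/side2.png

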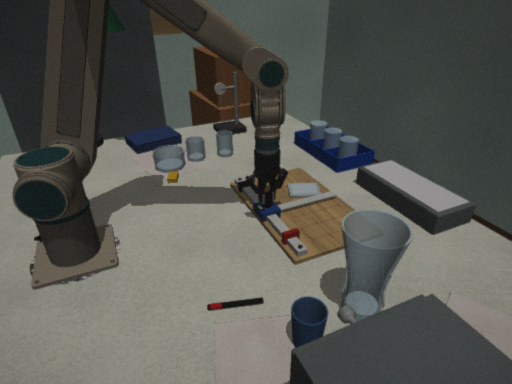

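The gripper still holds the post at (267,205), the carriage is clear of the red stop (290,236), and the loose things look unmoved. I'm handing in.

```bash
python3 -c "
from rig import manip
print(manip.job_done())"
```

```text
the job is handed in; nothing more can be done
None
```

The job is handed in, result not reported: I zeroed the carriage on the red stop, then left it gripped and still in the notch at about 0.109 m of travel (judged by feel), with the loose things apparently undisturbed.

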